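# Set the watch pressure tester's dial to the red line and start the test

## Task

With a fingertip or the outside of the fingers, push the yellow fin round, without pinching it, until the white index mark of the tester's black dial lines up with the red line of the scale around it; turn it whichever way you like. Then press the green start button all the way down and let it go. Nothing is to be gripped or lifted, the button must not be pressed before the dial is set, and the other things on the bench stay where they are.

Things in the scene. Friction and masses are not known exactly. Their poses are not given: they have to be found in the camera images.
- tester: Grey watch pressure tester, a fixed bench unit 280 x 340 x 60 mm (its x, y, z), its flat top 60 mm above the bench. Origin: centre of its underside. On top, in its frame: dial axis at (-30, +60) mm, start button at (-80, -115), a clear test chamber of radius 52 at (70, -100), rising 55 mm above the top.
- dial_axis (a point): Centre of the dial's upper face, on its vertical axis. The dial is a black disc of radius 65 mm, 14 mm thick, its upper face 74 mm above the bench. Only the yellow fin stands on it.
- fin_top (a point): Middle of the top of the yellow fin, 100 mm above the bench. The upright fin runs radially from 16 to 52 mm from the dial axis, towards the index mark, 12 mm thick, 26 mm tall. Pushing its clockwise-side face turns the dial anticlockwise, and the other way about; fingers pressing on both of its flat faces at once is a pinch.
- index_mark (a point): Outer end of the white index line, 5 mm wide, on the dial's rim: 66 mm from the axis, in line with the fin, 74 mm above the bench. Turns with the dial.
- red_line (a point): Inner end of the one red line, 5 mm wide and 24 mm long, on the pale grey scale ring around the dial: 66 mm from the dial axis, 62 mm above the bench. The other scale lines are thin and dark, every 15 degrees. The ring is flat and does not move during the job; it is set anew each time.
- dial (a joint): Angle of the dial, rad, growing anticlockwise seen from above; at 0 the index mark points along the tester's -x. Stiff: about 0.12 N m turns it (3 N at 40 mm radius) and it stays where it is left. It turns both ways, up to one full turn from 0.
- scale (a joint): Angle of the scale ring, rad, anticlockwise from above; at 0 the red line points along the tester's +x, so the marks line up when dial = scale + pi or scale - pi.
- start_top (a point): Centre of the top of the round green start button, radius 16 mm, in a black housing on the tester's top; 82 mm above the bench when up. Pressed straight down.
- start (a joint): Travel of the start button, m: 0 up, 0.006 fully down; a spring (5 N when fully down) returns it.
- loupe: Loose black eyeglass, 35 mm wide, 32 mm tall, standing on the tester's top between dial and button. Origin: centre of its underside. Leave alone.
- movement_holder: Loose blue round holder with a brass movement, 40 mm wide, 18 mm tall, on the tester's top in the corner beyond the dial. Origin: centre of its underside. Leave alone.
- oil_jar: Loose small jar, 45 mm wide, 50 mm tall, on the bench right of the tester. Origin: centre of its underside. Leave alone.
- screwdriver: Loose screwdriver, 140 mm long, lying on the bench left of the tester. Leave alone.
- wristwatch: Loose steel watch laid flat, 135 x 40 x 12 mm, on the bench right of the tester. Origin: centre of its underside. Leave alone.
- alarm_clock: Loose green desk clock, 50 x 100 x 89 mm, standing on the bench to the right of the tester. Origin: centre of its underside. Leave alone.
- case_tray: Loose wooden tray with four compartments, 90 x 120 x 25 mm, on the bench left of the tester. Origin: centre of its underside. Leave alone.

How it is judged:
On the way, in this order (a step that is already met when the one before it is completed fails the run):
1. the index mark is lined up with the red line (within 4 mm) and the dial stands still for half a second, with the button up (horizontal distance between index_mark and red_line below 0.004 m and velocity of joint dial between -0.05 and 0.05 rad/s and value of joint start below 0.0015 m), for 0.5 s.
2. the start button is pressed down (5 of its 6 mm) with the dial still set (horizontal distance between index_mark and red_line below 0.004 m and value of joint start above 0.005 m), for 0.05 s.
At the end, for the whole second after the job is handed in: The white index mark is within 4 mm of the red line, measured at the dial's rim (about 3.5 degrees), the dial is at rest, the start button has been pressed and is up again, and every loose thing is within 15 mm of where it stood (all of step 1 and distance of each of loupe, movement_holder, oil_jar, screwdriver, wristwatch, alarm_clock, case_tray from where it was at the start of the episode below 0.015 m); the robot touches nothing.
It fails at once if the start button is pressed while the dial is not on the red line (value of joint start above 0.003 m and not (horizontal distance between index_mark and red_line below 0.004 m)).
It fails at once if the fin is pinched: more than 1.5 N from the fingers on both of its halves at once (contact force between the fingers and dial_c1 above 1.5 N and contact force between the fingers and dial_c2 above 1.5 N).
It fails at once if a loose thing on the bench or tester is moved or lifted by more than 15 mm (distance of any of loupe, movement_holder, oil_jar, screwdriver, wristwatch, alarm_clock, case_tray from where it was at the start of the episode above 0.015 m).
It also fails if it takes over 50 s, if anything falls off the work surface, if the arm or the gripper's body presses on something with over 40 N, if the wrist force passes 120 N, or if a joint passes its speed limit or range.

## Robot

A 6-joint arm with a two-finger parallel gripper is mounted at the origin on the work surface. World frame = base frame: x ahead of the robot, y to its left, z up, the work surface at z = 0. Lengths are in m, angles in rad, forces in N, time in s.
With the tool pointing down it reaches from about 0.375 to 0.975 m from the base axis. Payload 3.8 kg.
Tool frame: the origin (TCP) lies on the centre line of the jaws, within the pads' length; the fingertips stand 25 mm ahead of it and the grasp point (between the pads) lies 6 mm ahead of it; z points along the fingers, y is the direction in which the jaws open and shut (so a half turn about z gives the same grasp; the last joint's range is limited). The gripper opens to 85 mm and grips with 20 to 120 N. Pads are 22 mm wide; open, the fingers measure 114 mm over their backs; the gripper's body (76 mm by 85 mm) begins 54 mm behind the grasp point. The pads swing forward as they close: fully open they stand 13 mm farther back than shut.
Start: joints at [-1.331, 0.264, 1.604, -0, 1.274, -0.037], TCP at [0.184, -0.649, 0.256] pointing down, gripper open.
Joint ranges: [-2.63, 2.63], [-0.94, 2.18], [0.31, 2.57], [-1.31, 4.45], [0, 2.66], [-2.55, 2.55]. Speed limits (rad/s): [2.57, 2.57, 3.14, 3.14, 3.14, 3.14].

## Interface

Orientations are given as a rotation vector (axis times angle).
In Python, from workcell import bot gives the robot as it stands.
- The arm moves only by the tool servo_tool, never from a script. Its argument "moves" is a list of rows, each a list of 3 entries, a list of its own where there are three numbers: the closure in counts, from 0 (fully open) to 255 (shut), then the shift along the tool's x, y, z in m, then the turn about the tool's z in rad. A call has exactly 8 rows; each row shifts and turns the pose as measured when the row begins, along the tool's axes as they then stand; what a row does not reach is not made up. A row lasts 1/12 s, in which the tool goes at most 41.7 mm and 7.16 degrees, less where a joint would pass 70% of its speed; a pose out of reach is approached as far as the arm can. A call is refused whole if a number of a shift passes 0.0417 or a number of a turn 0.125, either way. A call with a gripper value outside its range is refused whole. The fingers move at their own pace and stop on an object; "newtons" is the grip in N (left out, the last holds). Time passes only in rows, so rows that do not move let the fingers close, or fill a call up. It gives the time, the measured TCP pose, the force and the opening at its end, in the units of the state.
- bot.read_state(): the state, without advancing time (a new reading comes with each control period).
- bot.read_camera(name): name is "scene" or "side" or "wrist"; returns a dict with "pixels" (420x560x3 uint8, red, green, blue), "depth" (420x560 float32, m along the optical axis (not along the pixel's ray), 0 where there is no reading), "intrinsics" (3x3 intrinsics, pixels), "R" (3x3) and "t" (3): a world point X has camera coordinates R X + t. Camera axes: x right, y down, z forward; pixel columns grow to the right and rows downward; lengths in m; the calibration is good to about 2 mm. A picture is of the moment at which its call begins.
- bot.finish_job(): hands the job in, once; it reports no verdict.
The state is a dict: "time": time; "q": joint angles; "joint_vel": joint speeds; "joint_torque": joint torques, N m; "tool_pos": TCP position; "tcp_rot": TCP orientation; "wrist_force": force on the tool from outside, world axes, zero at the start; "torque": the same for the moment, N m; "width": opening from 0.0 (shut) to 1.0 (fully open).
Only numpy, scipy, OpenCV 4.12 (cv2) and the standard library are available. Lean on these libraries where they do the work, as an engineer would, in place of code of your own. Each camera call takes 0.05 s, during which the arm holds its last target.

## Working session

There is one attempt and no reset: what is moved stays moved. The work goes in short steps, Python scripts to look and compute and a tool call to move; the robot and the scene stay as the last step left them, time stands still between calls to the robot, and variables do not carry over. Pictures are saved under pics/ and viewed, and the job is handed in when it is done.

Besides the shell and the picture viewer there is one more tool, called after "Call:" as name([rows], argument=value, ...), one row to a line, values as JSON. servo_tool: Moves the arm, as the interface text tells. Its arguments: {"type":"object","properties":{"moves":{"type":"array","items":{"type":"array"}},"newtons":{"type":"number"}},"required":["moves"]}

```bash
mkdir -p pics; cat > h.py <<'E'
import numpy as np,cv2
from workcell import bot
def cam(n,save=None):
    c=bot.read_camera(n)
    if save: cv2.imwrite('pics/'+save,c['pixels'][:,:,::-1])
    np.savez(''+n+'.npz',**c)
    return c
def w2p(c,X):
    p=c['R']@np.array(X)+c['t']; p=c['intrinsics']@p; return p[:2]/p[2]
def p2w(c,u,v,z):
    d=np.linalg.inv(c['intrinsics'])@np.array([u,v,1.]); d=c['R'].T@d; o=-c['R'].T@np.array(c['t'])
    return o+d*(z-o[2])/d[2]
E
python3 - <<'E'
from h import *
for n in ('scene','side','wrist'):
    c=cam(n,n+'0.png'); print(n,-c['R'].T@c['t'])
s=bot.read_state();print(s)
E
```

```text
scene [ 1.32654492 -0.08000973  1.06284448]
side [ 0.51655327 -0.77238978  0.68763179]
wrist [ 0.24984707 -0.62980923  0.3720695 ]
{'time': 0.15, 'q': array([-1.33088544e+00,  2.64594009e-01,  1.60510302e+00, -4.67731194e-05,
        1.27367702e+00, -3.69398569e-02]), 'joint_vel': array([ 1.10775176e-03, -1.58492467e-03, -3.53008592e-03,  1.52395000e-03,
        3.06702573e-05, -4.79218670e-04]), 'joint_torque': array([ 6.41566094e-04, -5.15904307e+01, -3.67960453e+01, -3.11522422e-05,
        8.02641705e-03, -6.53195087e-06]), 'tool_pos': array([ 0.18432722, -0.64878766,  0.25521553]), 'tcp_rot': array([-3.10978796e+00, -4.33266074e-01,  3.53162852e-04]), 'wrist_force': array([-0.09713844, -0.86473815, -0.00951172]), 'torque': array([-0.00935826,  0.02090805, -0.05676222]), 'width': 1.0037009384182727}
```

View pics/scene0.png

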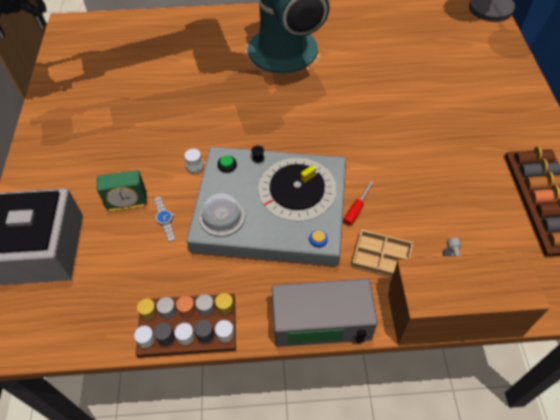

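View pics/side0.png

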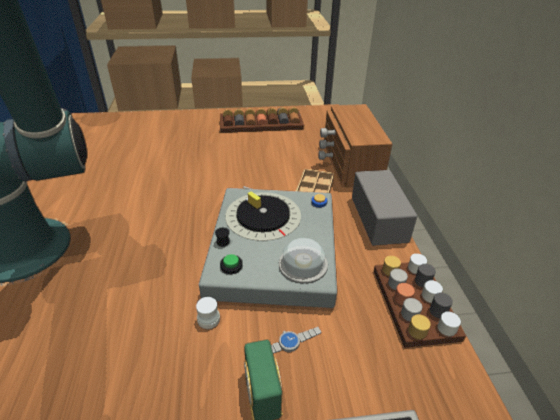

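```bash
python3 - <<'E'
import cv2
a=cv2.imread('pics/scene0.png')[140:270,185:355]; cv2.imwrite('pics/s1.png',cv2.resize(a,None,fx=4.5,fy=4.5,interpolation=cv2.INTER_CUBIC))
a=cv2.imread('pics/side0.png')[180:300,200:345]; cv2.imwrite('pics/s2.png',cv2.resize(a,None,fx=5,fy=5,interpolation=cv2.INTER_CUBIC))
E
```

```text
(no output)
```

View pics/s1.png

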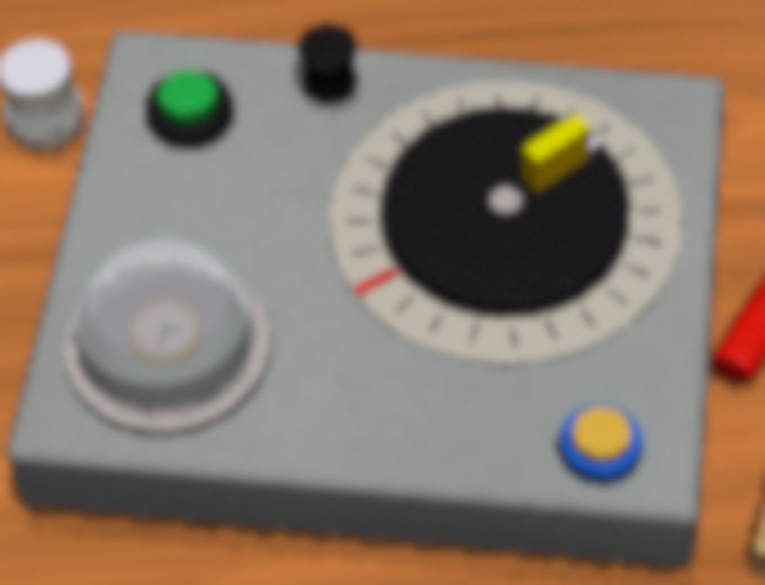

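View pics/s2.png

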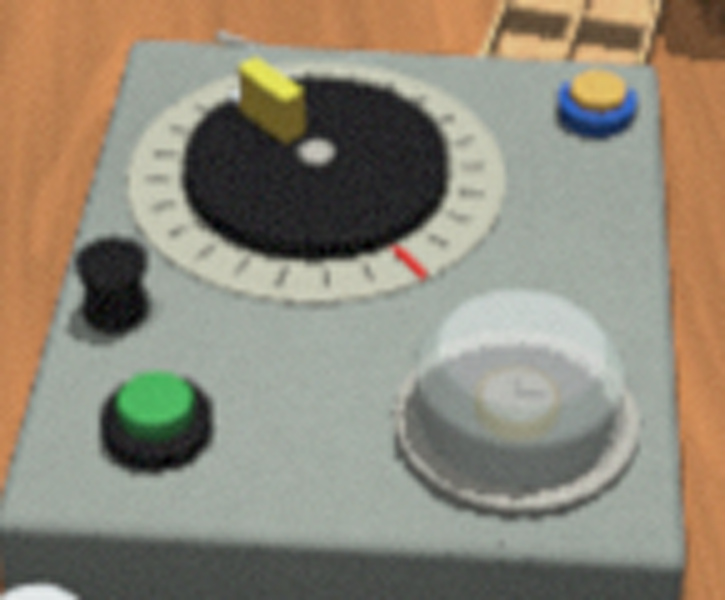

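```bash
cat > m.py <<'E'
from h import *
from scipy.optimize import least_squares
S=dict(np.load('scene.npz'));D=dict(np.load('side.npz'))
def sc(x,y):return (185+(x+.5)/4.5-.5,140+(y+.5)/4.5-.5)
def sd(x,y):return (200+(x+.5)/5-.5,180+(y+.5)/5-.5)
# tester frame (mm) points -> crops
T=[((-30,60,74),sc(505,199),S),((-80,-115,82),sc(189,93),S),((-140,-170,60),sc(118,33),S),((-140,170,60),sc(722,78),S),((140,170,60),sc(693,521),S),
((-30,60,74),sd(316,151),D),((-80,-115,82),sd(156,398),D),((-140,170,60),sd(135,42),D),((140,170,60),sd(657,67),D),((-140,-170,60),sd(5,530),D),((140,-170,60),sd(680,567),D)]
def tw(p,x):
    c,s=np.cos(p[2]),np.sin(p[2]); x=np.array(x)/1000
    return np.array([p[0]+c*x[0]-s*x[1],p[1]+s*x[0]+c*x[1],x[2]])
def f(p,which):
    return np.concatenate([w2p(c,tw(p,x))-u for x,u,c in T if c in which or any(c is w for w in which)])
def F(p,cs): return np.concatenate([w2p(c,tw(p,x))-np.array(u) for x,u,c in T if any(c is w for w in cs)])
for cs in ([S],[D],[S,D]):
    r=least_squares(F,[.5,-.1,0],args=(cs,)); print(r.x,np.abs(r.fun).max())
p=r.x; ax=tw(p,(-30,60,74)); print('axis',ax,'btn',tw(p,(-80,-115,82)))
def ang(c,uv,z):
    w=p2w(c,*uv,z); d=w-ax; return np.degrees(np.arctan2(d[1],d[0])),np.hypot(d[0],d[1])
for n,c,uv,z in [('red in',S,sc(395,272),.062),('red out',S,sc(357,291),.062),('mark',S,sc(598,141),.074),('fin out',S,sc(578,119),.1),('fin in',S,sc(532,158),.1),
 ('red in',D,sd(398,248),.062),('red out',D,sd(426,277),.062),('mark',D,sd(232,95),.074),('fin out',D,sd(252,70),.1),('fin in',D,sd(293,95),.1)]:
    print(n,ang(c,uv,z))
E
python3 m.py
```

```text
[ 0.59737655 -0.0727028  -0.18664617] 1.6482568952040424
[ 0.59465677 -0.07278582 -0.17922525] 3.2103330558906293
[ 0.59567167 -0.07265842 -0.18372223] 3.0008150426300233
axis [ 0.57713798 -0.00818748  0.074     ] btn [ 0.49600863 -0.17110779  0.082     ]
red in (np.float64(-61.17356299765774), np.float64(0.06694953125581843))
red out (np.float64(-61.51351143432491), np.float64(0.08945314691333549))
mark (np.float64(124.05423227448696), np.float64(0.06325453006008254))
fin out (np.float64(126.5964359386615), np.float64(0.05033607461357415))
fin in (np.float64(113.77601715389366), np.float64(0.01583755101144404))
red in (np.float64(-62.0465052798075), np.float64(0.06571794994239051))
red out (np.float64(-62.52586904656034), np.float64(0.08930353024413022))
mark (np.float64(127.853773017538), np.float64(0.06495433614863687))
fin out (np.float64(129.91449700175596), np.float64(0.046828214369287004))
fin in (np.float64(130.33937397834006), np.float64(0.01825222105352365))
```

Call:
servo_tool([
  [255,[0.02,-0.021,0],0],
  [255,[0.021,-0.022,0],0],
  [255,[0.021,-0.022,0],0],
  [255,[0.021,-0.022,0],0],
  [255,[0.021,-0.022,0],0],
  [255,[0.021,-0.022,0],0],
  [255,[0.021,-0.022,0],0],
  [255,[0.021,-0.022,0],0],
], newtons=20)

```text
time: 0.82
tool_pos: [0.2969, -0.4302, 0.2502]
tcp_rot: [-3.108, -0.418, 0.005]
wrist_force: [-0.2, -0.7, 1.0]
width: 0.001
```

```bash
cat >> m.py <<'E'
print('loupe top',p2w(S,*sc(328,47),.092),p2w(D,*sd(112,262),.092), 'holder',p2w(S,*sc(601,432),.078))
E
python3 m.py|tail -1
```

```text
loupe top [ 0.48117947 -0.09438069  0.092     ] [ 0.47831589 -0.0966863   0.092     ] holder [0.7228298  0.02621486 0.078     ]
```

Call:
servo_tool([
  [255,[0.021,-0.022,0],0],
  [255,[0.021,-0.022,0],0],
  [255,[0.021,-0.022,0],0],
  [255,[0.021,-0.022,0],0],
  [255,[0.021,-0.022,0],0],
  [255,[0.021,-0.022,0],0],
  [255,[0.021,-0.022,0],0],
  [255,[0.021,-0.022,0],0],
])

```text
time: 1.48
tool_pos: [0.4145, -0.2033, 0.2492]
tcp_rot: [-3.107, -0.414, 0.006]
wrist_force: [0.8, -1.6, 0.1]
width: 0.002
```

Call:
servo_tool([
  [255,[0.021,-0.022,0],0],
  [255,[0.021,-0.022,0],0],
  [255,[0.021,-0.022,0],0],
  [255,[0.021,-0.022,0],0],
  [255,[0.021,-0.022,0],0],
  [255,[0.021,-0.022,0],0],
  [255,[0.021,-0.022,0],0],
  [255,[0,0,0],0.1],
])

```text
time: 2.15
tool_pos: [0.5194, -0.0008, 0.2489]
tcp_rot: [-3.121, -0.263, 0.005]
wrist_force: [0.1, -0.1, -0.3]
width: 0.001
```

```bash
python3 - <<'E'
from h import *
from scipy.spatial.transform import Rotation as R
c=cam('wrist','w1.png'); s=bot.read_state(); print(s['tool_pos'],s['q']); print(R.from_rotvec(s['tcp_rot']).as_matrix().round(3))
E
```

```text
[ 0.51842184 -0.00230699  0.24861986] [-0.05694147 -0.02508074  1.93999234  0.00755643  1.23282873  1.35051934]
[[ 0.987  0.16  -0.006]
 [ 0.16  -0.987  0.007]
 [-0.004 -0.008 -1.   ]]
```

View pics/w1.png

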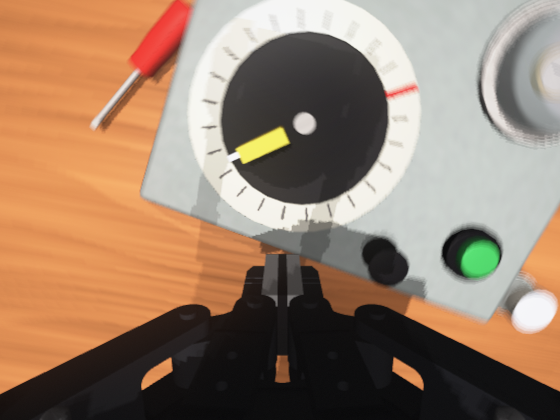

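```bash
cat > a.py <<'E'
from h import *
def rep(c,axp,red_in,red_out,mark,fins):
    a=p2w(c,*axp,.074); print('axis',a)
    for n,uv,z in [('ri',red_in,.062),('ro',red_out,.062),('mk',mark,.074)]+[('fin',f,.1) for f in fins]:
        d=p2w(c,*uv,z)-a; print(n,np.degrees(np.arctan2(d[1],d[0])).round(2),np.hypot(d[0],d[1]).round(4))
E
python3 - <<'E'
from a import *
c=dict(np.load('wrist.npz'))
rep(c,(304,124),(388,96),(417,88),(230.5,158),[(238,153),(288,133)])
print('tip',p2w(c,283,255,.225))
import cv2
a=cv2.imread('pics/w1.png')[60:220,200:420]; cv2.imwrite('pics/w1c.png',cv2.resize(a,None,fx=3.6,fy=3.6,interpolation=cv2.INTER_CUBIC))
E
```

```text
axis [ 0.57505649 -0.00618259  0.074     ]
ri -62.89 0.0687
ro -63.49 0.0913
mk 124.08 0.0627
fin 121.1 0.0514
fin 121.06 0.0133
tip [0.52882644 0.00117996 0.225     ]
```

View pics/w1c.png

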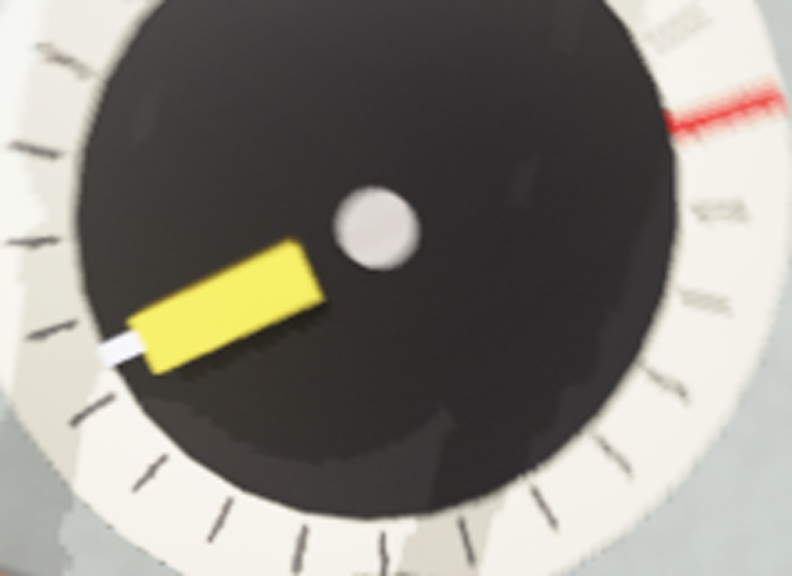

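Call:
servo_tool([
  [255,[0,0,0.02],0.08],
  [255,[0,0,0.025],0.08],
  [255,[0,0,0.025],0],
  [255,[0,0,0.025],0],
  [255,[0,0,0.02],0],
  [255,[0,0,0.015],0],
  [255,[0,0,0.008],0],
  [255,[0,0,0],0],
])

```text
time: 2.87
tool_pos: [0.517, -0.0035, 0.1062]
tcp_rot: [-3.137, -0.01, 0.006]
wrist_force: [-0.5, -0.3, -0.2]
width: 0.0
```

```bash
python3 - <<'E'
from h import *
from scipy.spatial.transform import Rotation as R
c=cam('wrist','w2.png'); s=bot.read_state(); print(s['tool_pos'],s['q'],s['wrist_force']); print(R.from_rotvec(s['tcp_rot']).as_matrix().round(3))
E
```

```text
[ 0.51730913 -0.00352637  0.10694606] [-0.0578613   0.11405025  2.07829362  0.00568458  0.95270543  1.50338183] [-1.00476431 -0.3156738  -1.40666057]
[[ 1.     0.006 -0.003]
 [ 0.006 -1.     0.005]
 [-0.003 -0.005 -1.   ]]
```

View pics/w2.png

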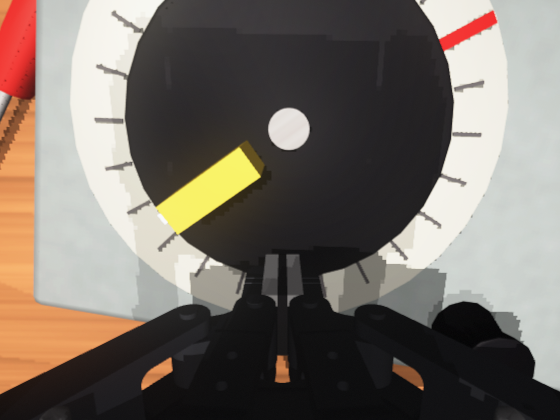

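```bash
cat > traj.py <<'E'
import numpy as np,sys
ax=np.array([.5765,-.0072]); r0=.036
def fc(th,d=None,r0=r0):
    a=np.radians(th); r=np.array([np.cos(a),np.sin(a)]); t=np.array([-r[1],r[0]])
    if d is None: d=.006+.011*abs(t[0])+.0145*abs(t[1])
    return ax+r0*r+d*t
if __name__=='__main__':
    p=np.array([float(sys.argv[1]),float(sys.argv[2])])
    for th in map(float,sys.argv[3:]):
        q=fc(th); d=q-p; print(th,q.round(4),'tool',(d[0]*1000).round(1),(-d[1]*1000).round(1)); p=q
E
python3 traj.py .5173 -.0035 124 114 104 94 84 74 64 54 44 34 24 14 4 -6 -16 -26 -36 -46 -50
```

```text
124.0 [0.5371 0.0097] tool 19.8 -13.2
114.0 [0.5418 0.0168] tool 4.7 -7.1
104.0 [0.5482 0.0228] tool 6.4 -6.1
94.0 [0.556  0.0275] tool 7.8 -4.6
84.0 [0.5619 0.0305] tool 5.9 -3.1
74.0 [0.5666 0.0331] tool 4.7 -2.5
64.0 [0.5723 0.0349] tool 5.6 -1.8
54.0 [0.5787 0.0357] tool 6.4 -0.8
44.0 [0.5857 0.0351] tool 7.0 0.6
34.0 [0.5928 0.033 ] tool 7.2 2.2
24.0 [0.5997 0.0291] tool 6.9 3.9
14.0 [0.6059 0.0236] tool 6.2 5.5
4.0 [0.6109 0.0165] tool 5.0 7.1
-6.0 [0.6146 0.0105] tool 3.6 6.0
-16.0 [0.6174 0.005 ] tool 2.9 5.5
-26.0 [ 0.6193 -0.0015] tool 1.9 6.5
-36.0 [ 0.6198 -0.0088] tool 0.5 7.2
-46.0 [ 0.6188 -0.0164] tool -1.1 7.6
-50.0 [ 0.6178 -0.0195] tool -0.9 3.1
```

Call:
servo_tool([
  [255,[0.01,-0.0065,0],0],
  [255,[0.01,-0.0065,0],0],
  [255,[0.005,-0.007,0],0],
  [255,[0.0065,-0.006,0],0],
  [255,[0.008,-0.0045,0],0],
  [255,[0.006,-0.003,0],0],
  [255,[0.0045,-0.0025,0],0],
  [255,[0.0055,-0.002,0],0],
])

```text
time: 3.58
tool_pos: [0.5741, 0.0363, 0.1104]
tcp_rot: [3.14, 0.015, -0.021]
wrist_force: [-4.6, -1.6, 0.3]
width: -0.001
```

```bash
python3 - <<'E'
from h import *
c=cam('wrist','w3.png'); s=bot.read_state(); print(s['time'],s['tool_pos'],s['wrist_force'],s['tcp_rot'])
E
```

```text
3.6333 [0.5756134  0.03683784 0.11063438] [-1.65037211 -0.67590931 -1.85164145] [ 3.14039322  0.01536026 -0.01689282]
```

View pics/w3.png

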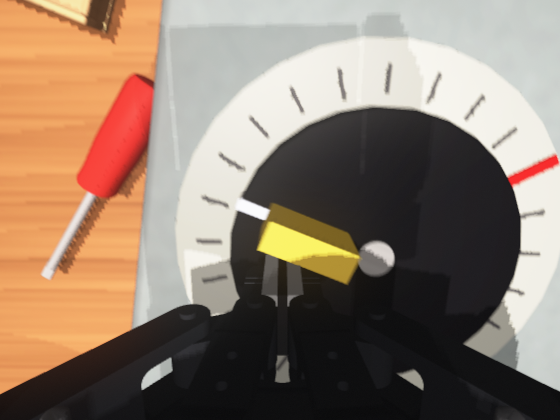

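```bash
python3 traj.py .5756 .0368 54 44 34 24 14 4 -6 -16 -26 -36 -46
```

```text
54.0 [0.5787 0.0357] tool 3.1 1.1
44.0 [0.5857 0.0351] tool 7.0 0.6
34.0 [0.5928 0.033 ] tool 7.2 2.2
24.0 [0.5997 0.0291] tool 6.9 3.9
14.0 [0.6059 0.0236] tool 6.2 5.5
4.0 [0.6109 0.0165] tool 5.0 7.1
-6.0 [0.6146 0.0105] tool 3.6 6.0
-16.0 [0.6174 0.005 ] tool 2.9 5.5
-26.0 [ 0.6193 -0.0015] tool 1.9 6.5
-36.0 [ 0.6198 -0.0088] tool 0.5 7.2
-46.0 [ 0.6188 -0.0164] tool -1.1 7.6
```

Call:
servo_tool([
  [255,[0.004,0.0008,0.001],0],
  [255,[0.007,0.001,0.001],0],
  [255,[0.007,0.002,0.001],0],
  [255,[0.007,0.004,0.001],0],
  [255,[0.006,0.0055,0],0],
  [255,[0.005,0.007,0],0],
  [255,[0.0036,0.006,0],0],
  [255,[0,0,0],0],
])

```text
time: 4.3
tool_pos: [0.6181, 0.0151, 0.1073]
tcp_rot: [-3.137, -0.02, 0.023]
wrist_force: [-0.2, 0.7, -0.2]
width: -0.002
```

```bash
python3 - <<'E'
from h import *
c=cam('wrist','w4.png'); s=bot.read_state(); print(s['time'],s['tool_pos'],s['wrist_force'],s['tcp_rot'])
E
```

```text
4.35 [0.61820226 0.01514022 0.10746618] [ 0.66835114 -0.08190499  0.11705455] [-3.13724299 -0.01967408  0.0215453 ]
```

View pics/w4.png

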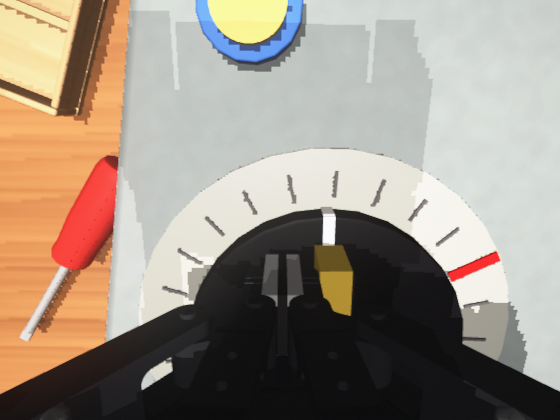

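Call:
servo_tool([
  [255,[-0.001,0.005,0],0],
  [255,[0,0.005,0],0],
  [255,[0,0.006,0],0],
  [255,[0,0.006,0],0],
  [255,[-0.001,0.006,0],0],
  [255,[-0.001,0.004,0],0],
  [255,[0,0,0],0],
  [255,[0,0,0],0],
])

```text
time: 5.02
tool_pos: [0.6172, -0.0186, 0.1084]
tcp_rot: [-3.134, -0.017, 0.012]
wrist_force: [1.1, 3.4, -0.9]
width: -0.001
```

```bash
python3 - <<'E'
from h import *
c=cam('wrist','w5.png'); s=bot.read_state(); print(s['time'],s['tool_pos'],s['wrist_force'],s['tcp_rot'])
E
```

```text
5.0667 [ 0.61719428 -0.01864555  0.10846851] [ 0.87879649  1.40629078 -1.09545579] [-3.13385864 -0.01687144  0.01164653]
```

View pics/w5.png

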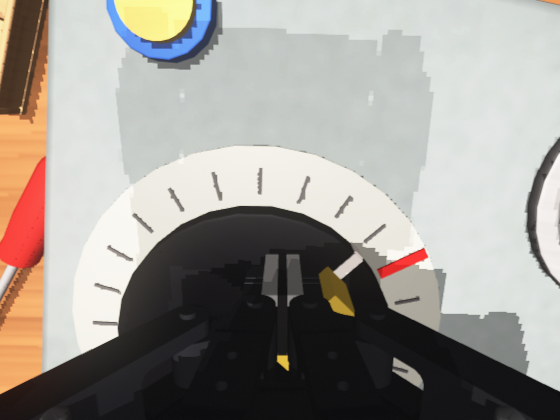

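```bash
python3 - <<'E'
from h import *
c=dict(np.load('wrist.npz'))
a=np.array([.576,-.0068])
for uv,z in [((362,257),.074),((379,275),.062),((427,253),.062)]:
    d=p2w(c,*uv,z)[:2]-a; print(np.degrees(np.arctan2(d[1],d[0])),np.hypot(*d))
import cv2
a=cv2.imread('pics/w5.png')[200:340,230:450]; cv2.imwrite('pics/w5c.png',cv2.resize(a,None,fx=3.6,fy=3.6,interpolation=cv2.INTER_CUBIC))
E
python3 traj.py .6172 -.0186 -46 -56 -62
```

```text
-45.146994900117264 0.06464185279490912
-61.351063604382645 0.06528393528232795
-61.448603952761786 0.08971705906633834
-46.0 [ 0.6188 -0.0164] tool 1.6 -2.2
-56.0 [ 0.6159 -0.0241] tool -2.9 7.6
-62.0 [ 0.6133 -0.0284] tool -2.6 4.4
```

View pics/w5c.png

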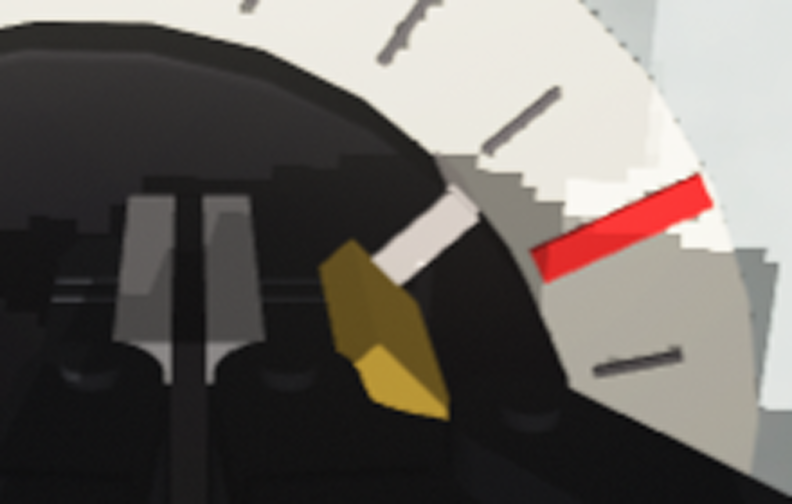

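Call:
servo_tool([
  [255,[-0.001,0.003,0],0],
  [255,[-0.001,0.003,0],0],
  [255,[-0.001,0.002,0],0],
  [255,[-0.001,0.0015,0],0],
  [255,[0,0,0],0],
  [255,[0,0,0],0],
  [255,[0,0,0],0],
  [255,[0,0,0],0],
])

```text
time: 5.73
tool_pos: [0.6143, -0.0294, 0.1093]
tcp_rot: [-3.135, -0.018, 0.006]
wrist_force: [1.2, 2.3, -0.6]
width: -0.001
```

```bash
python3 - <<'E'
from h import *
c=cam('wrist','w6.png'); s=bot.read_state(); print(s['time'],s['tool_pos'],s['wrist_force'],s['tcp_rot'])
a=cv2.imread('pics/w6.png')[200:340,230:450]; cv2.imwrite('pics/w6c.png',cv2.resize(a,None,fx=3.6,fy=3.6,interpolation=cv2.INTER_CUBIC))
E
```

```text
5.7833 [ 0.61431395 -0.02937529  0.109347  ] [1.37761765 1.86815198 0.45681118] [-3.13495393 -0.01825925  0.00633412]
```

View pics/w6c.png

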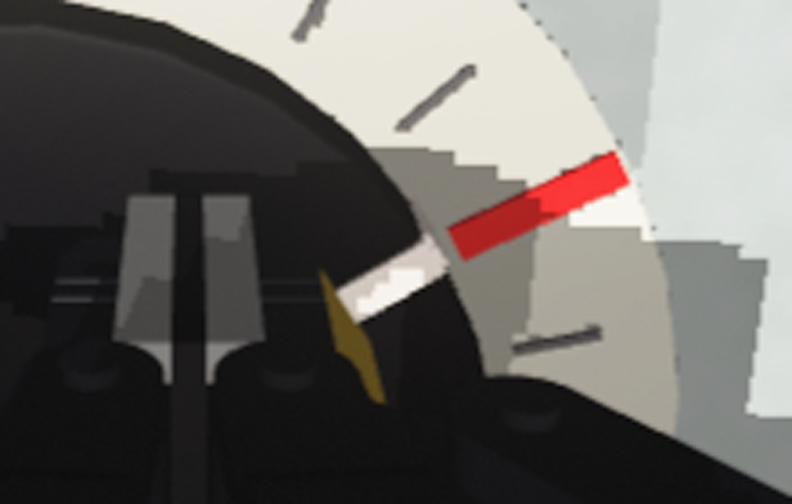

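```bash
python3 - <<'E'
from h import *
c=dict(np.load('wrist.npz'))
f=lambda x,y:(230+(x+.5)/3.6-.5,200+(y+.5)/3.6-.5)
a=np.array([.576,-.0068])
P=[p2w(c,*f(*uv),z)[:2] for uv,z in [((436,251),.074),((347,307),.074),((455,245),.062),((621,168),.062)]]
for p in P:
    d=p-a; print(np.degrees(np.arctan2(d[1],d[0])),np.hypot(*d))
for i in (0,2):
    d=P[i+1]-P[i]; print('dir',np.degrees(np.arctan2(d[1],d[0])))
E
```

```text
-55.06695245477383 0.06376340809966245
-55.375089111841625 0.05062066391609005
-60.84907631409689 0.06541053445172987
-61.10493662452181 0.08911122112069152
dir 126.11962685471849
dir -61.8110172768933
```

Call:
servo_tool([
  [255,[-0.0017,0.0011,0],0],
  [255,[-0.0017,0.0011,0],0],
  [255,[0,0,0],0],
  [255,[0,0,0],0],
  [255,[0,0,0],0],
  [255,[0,0,0],0],
  [255,[0,0,0],0],
  [255,[0,0,0],0],
])

```text
time: 6.45
tool_pos: [0.6114, -0.0318, 0.1095]
tcp_rot: [-3.135, -0.019, 0.003]
wrist_force: [0.7, 2.9, -1.1]
width: -0.003
```

```bash
python3 - <<'E'
from h import *
c=cam('wrist','w7.png'); s=bot.read_state(); print(s['time'],s['tool_pos'],s['wrist_force'],s['tcp_rot'])
a=cv2.imread('pics/w7.png')[200:340,230:450]; cv2.imwrite('pics/w7c.png',cv2.resize(a,None,fx=3.6,fy=3.6,interpolation=cv2.INTER_CUBIC))
E
```

```text
6.5 [ 0.61141428 -0.03181597  0.10945372] [ 1.35199301  2.37303397 -0.6669753 ] [-3.13529137 -0.01868807  0.00347375]
```

View pics/w7c.png

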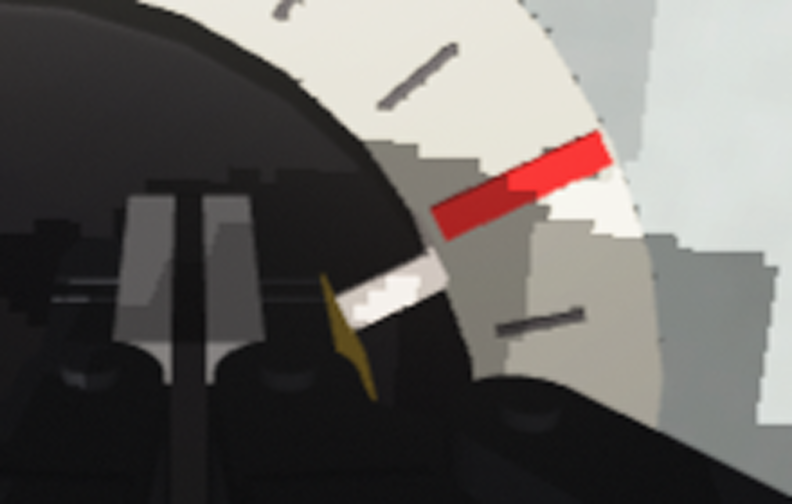

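```bash
python3 - <<'E'
from h import *
c=dict(np.load('wrist.npz'))
f=lambda x,y:(230+(x+.5)/3.6-.5,200+(y+.5)/3.6-.5)
a=np.array([.576,-.0068])
P=[p2w(c,*f(*uv),z)[:2] for uv,z in [((439,264),.074),((344,311),.074),((438,225),.062),((606,146),.062)]]
for p in P:
    d=p-a; print(np.degrees(np.arctan2(d[1],d[0])),np.hypot(*d))
E
```

```text
-59.98611655586145 0.0637823625848408
-59.93366143955725 0.050579822330809016
-60.873179739152704 0.06545847844022966
-61.08232651027906 0.08943203354603899
```

Call:
servo_tool([
  [255,[0.004,-0.003,0],0],
  [255,[0.004,-0.003,0],0],
  [255,[0.002,-0.001,-0.01],0],
  [255,[0,0,-0.02],0],
  [255,[-0.01,0,-0.03],0],
  [255,[-0.03,0,-0.03],0],
  [255,[-0.03,0,-0.03],0],
  [255,[-0.03,0,-0.02],0],
])

```text
time: 7.17
tool_pos: [0.5212, -0.0278, 0.2516]
tcp_rot: [-3.14, -0.022, 0.026]
wrist_force: [1.1, -0.7, 1.0]
width: 0.002
```

Call:
servo_tool([
  [255,[-0.02,0,0],0],
  [255,[0,0,0],0],
  [255,[0,0,0],0],
  [255,[0,0,0],0],
  [255,[0,0,0],0],
  [255,[0,0,0],0],
  [255,[0,0,0],0],
  [255,[0,0,0],0],
])

```text
time: 7.83
tool_pos: [0.5025, -0.0291, 0.2617]
tcp_rot: [3.139, 0.023, -0.007]
wrist_force: [0.6, 0.0, -0.1]
width: 0.005
```

```bash
python3 - <<'E'
from h import *
c=cam('wrist','w8.png'); s=bot.read_state(); print(s['time'],s['tool_pos'],s['wrist_force'],s['tcp_rot'])
u=w2p(c,[.576,-.007,.074]).astype(int);print(u)
x,y=max(u[0]-110,0),max(u[1]-80,0);print(x,y)
a=c['pixels'][y:y+160,x:x+220,::-1]; cv2.imwrite('pics/w8c.png',cv2.resize(a,None,fx=3.6,fy=3.6,interpolation=cv2.INTER_CUBIC))
E
```

```text
7.8833 [ 0.50238465 -0.02912274  0.26155152] [ 0.4235934  -0.11606212 -0.53295593] [ 3.13941188  0.02254995 -0.00797991]
[255  96]
145 16
```

View pics/w8c.png

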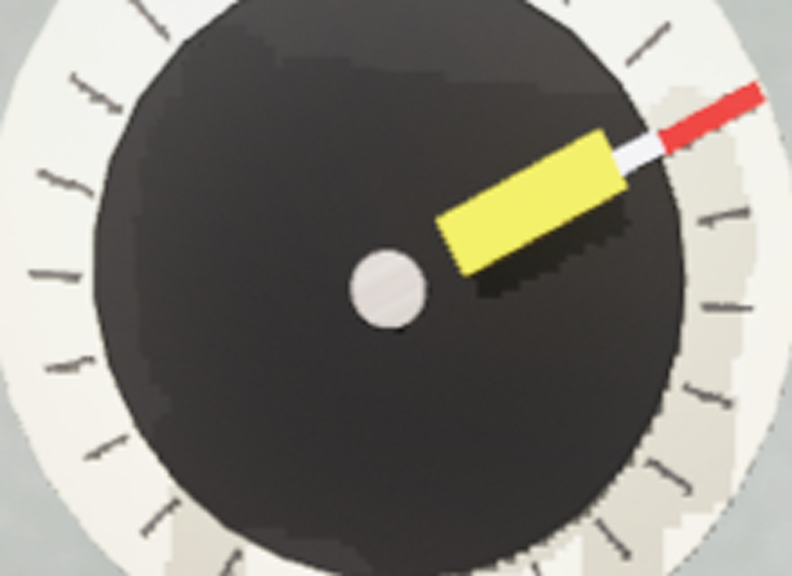

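View pics/w8.png

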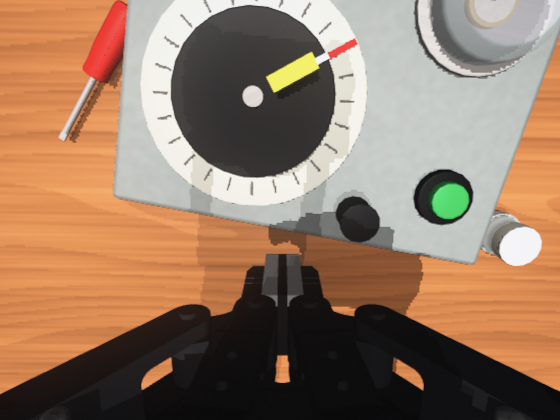

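```bash
python3 - <<'E'
from a import *
c=dict(np.load('wrist.npz'))
f=lambda x,y:(145+(x+.5)/3.6-.5,16+(y+.5)/3.6-.5)
rep(c,f(388,289),f(664,143),f(759,92),f(657,145),[f(614,159),f(451,247)])
print('btn',p2w(c,450,200,.082), p2w(c,358,222,.092))
E
```

```text
axis [ 0.57635851 -0.00488824  0.074     ]
ri -62.12 0.0677
ro -62.15 0.0905
mk -62.34 0.0643
fin -62.14 0.0518
fin -62.04 0.0163
btn [ 0.49666438 -0.16692721  0.082     ] [ 0.47994142 -0.09050132  0.092     ]
```

Call:
servo_tool([
  [255,[-0.001,0.02,0],0],
  [255,[-0.001,0.03,0],0],
  [255,[-0.001,0.03,0],0],
  [255,[-0.001,0.03,0.005],0],
  [255,[-0.001,0.024,0.015],0],
  [255,[0,0.003,0.03],0],
  [255,[0,0,0.03],0],
  [255,[0,0,0.02],0],
])

```text
time: 8.55
tool_pos: [0.5053, -0.1742, 0.1617]
tcp_rot: [3.136, 0.028, 0.005]
wrist_force: [0.0, 0.5, 0.4]
width: 0.0
```

```bash
python3 - <<'E'
from h import *
c=cam('wrist','w9.png'); s=bot.read_state(); print(s['time'],s['tool_pos'],s['wrist_force'],s['tcp_rot'])
E
```

```text
8.6 [ 0.50270741 -0.17306779  0.15742108] [-0.65347139  0.032627   -2.48709699] [ 3.13833554  0.02846262 -0.00514516]
```

View pics/w9.png

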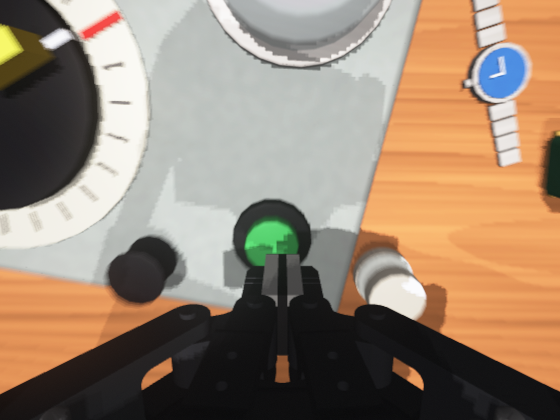

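```bash
python3 - <<'E'
from h import *
c=dict(np.load('wrist.npz'))
print(p2w(c,271,242,.082)); print(w2p(c,[.4965,-.169,.082]))
E
```

```text
[ 0.49966751 -0.16800838  0.082     ]
[272.71048897 247.31894688]
```

Call:
servo_tool([
  [255,[-0.003,-0.002,0.01],0],
  [255,[-0.002,-0.002,0.01],0],
  [255,[0,0,0.01],0],
  [255,[0,0,0],0],
  [255,[0,0,0],0],
  [255,[0,0,0],0],
  [255,[0,0,0],0],
  [255,[0,0,0],0],
])

```text
time: 9.27
tool_pos: [0.4985, -0.1682, 0.1263]
tcp_rot: [3.138, 0.031, -0.005]
wrist_force: [-0.3, -0.3, -0.2]
width: 0.002
```

```bash
python3 - <<'E'
from h import *
c=cam('side','d9.png'); s=bot.read_state(); print(s['time'],s['tool_pos'],s['wrist_force'],s['tcp_rot'])
a=cv2.imread('pics/d9.png')[180:300,200:345]; cv2.imwrite('pics/d9c.png',cv2.resize(a,None,fx=5,fy=5,interpolation=cv2.INTER_CUBIC))
E
```

```text
9.3167 [ 0.4987461  -0.16830432  0.12653719] [-0.24066366  0.17266546 -0.53279406] [ 3.13828982  0.03108431 -0.0039354 ]
```

View pics/d9c.png

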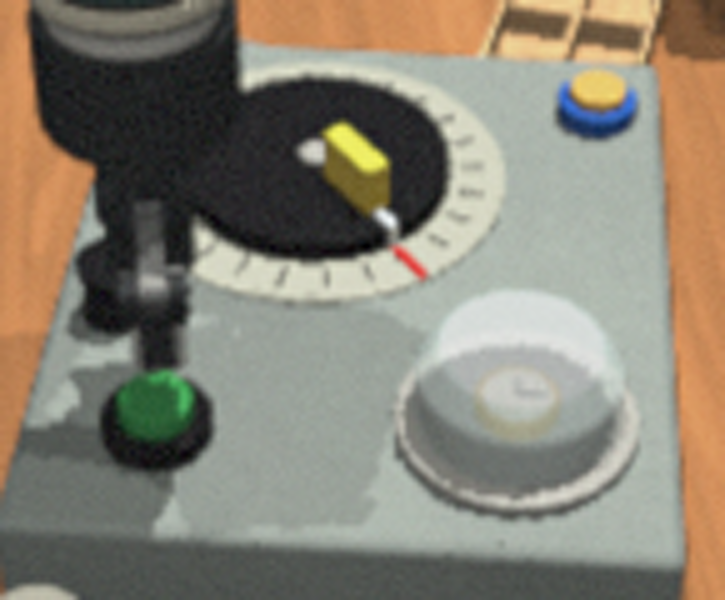

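Call:
servo_tool([
  [255,[-0.001,0,0.008],0],
  [255,[0,0,0.007],0],
  [255,[0,0,0.004],0],
  [255,[0,0,0.003],0],
  [255,[0,0,0.002],0],
  [255,[0,0,0],0],
  [255,[0,0,0],0],
  [255,[0,0,0],0],
])

```text
time: 9.98
tool_pos: [0.4998, -0.1692, 0.103]
tcp_rot: [3.137, 0.031, 0.003]
wrist_force: [-1.3, 0.5, 4.0]
width: -0.005
```

Call:
servo_tool([
  [255,[-0.001,0,0.002],0],
  [255,[0,0,0.002],0],
  [255,[0,0,0.002],0],
  [255,[0,0,0.002],0],
  [255,[0,0,0.002],0],
  [255,[0,0,0.002],0],
  [255,[0,0,0.002],0],
  [255,[0,0,0.002],0],
])

```text
time: 10.65
tool_pos: [0.4999, -0.1693, 0.1008]
tcp_rot: [3.137, 0.031, 0.003]
wrist_force: [-6.8, 3.4, 17.3]
width: 0.001
```

Call:
servo_tool([
  [255,[0,0,-0.005],0],
  [255,[0,0,-0.01],0],
  [255,[0,0,-0.02],0],
  [255,[0,0,-0.03],0],
  [255,[0,0,-0.03],0],
  [255,[-0.015,0.015,-0.03],0],
  [255,[-0.015,0.015,-0.02],0],
  [255,[0,0,0],0],
])

```text
time: 11.32
tool_pos: [0.4665, -0.1989, 0.2499]
tcp_rot: [3.138, 0.036, -0.01]
wrist_force: [0.8, -0.5, 1.2]
width: 0.003
```

Call:
servo_tool([
  [255,[-0.015,-0.03,0],0],
  [255,[0,-0.03,0],0],
  [255,[0,-0.03,0],0],
  [255,[0,-0.03,0],0],
  [255,[0,-0.01,0],0],
  [255,[0,0,0],0],
  [255,[0,0,0],0],
  [255,[0,0,0],0],
])

```text
time: 11.98
tool_pos: [0.4466, -0.0652, 0.2452]
tcp_rot: [3.138, 0.025, -0.012]
wrist_force: [-0.3, 0.7, 0.9]
width: 0.003
```

```bash
python3 - <<'E'
from h import *
c=cam('wrist','w10.png'); d=cam('side','d10.png');cam('scene','s10.png'); s=bot.read_state(); print(s['time'],s['tool_pos'],s['wrist_force'],s['tcp_rot'])
a=d['pixels'][180:300,200:345,::-1]; cv2.imwrite('pics/d10c.png',cv2.resize(a,None,fx=5,fy=5,interpolation=cv2.INTER_CUBIC))
a=cv2.imread('pics/s10.png'); b=cv2.imread('pics/scene0.png'); e=cv2.imread('pics/side0.png')
cv2.imwrite('pics/diff.png',np.hstack([cv2.resize(cv2.absdiff(a,b),(400,300)),cv2.resize(cv2.absdiff(e,np.ascontiguousarray(d['pixels'][:,:,::-1])),(400,300))]))
E
```

```text
12.1333 [ 0.44680439 -0.06586815  0.24561183] [-0.31367664 -0.50674616  0.71889399] [ 3.13805927  0.02305778 -0.01087972]
```

View pics/w10.png

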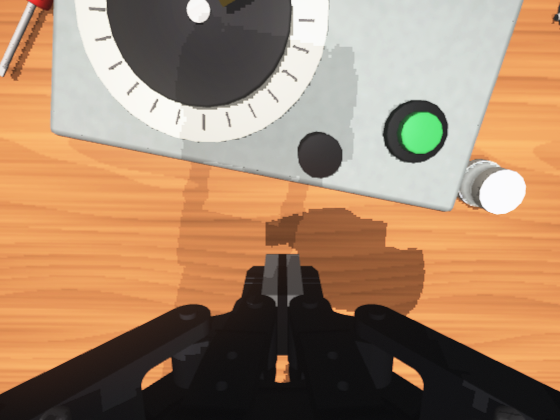

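View pics/d10c.png

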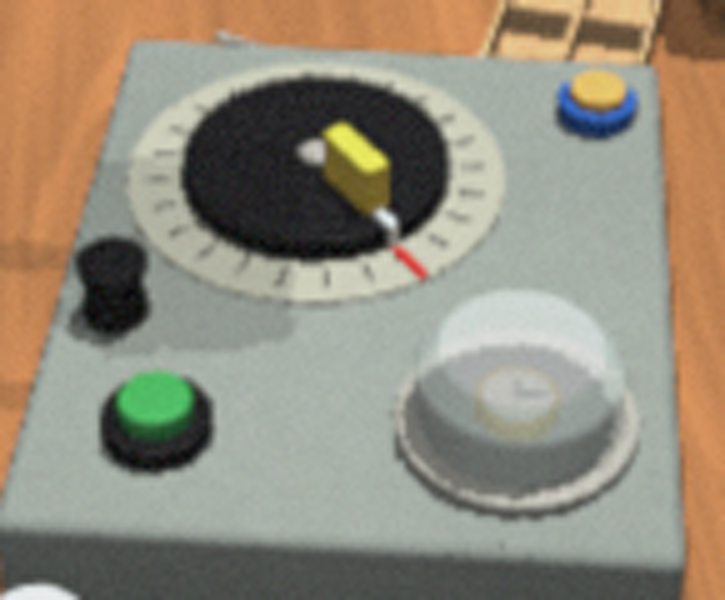

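View pics/diff.png

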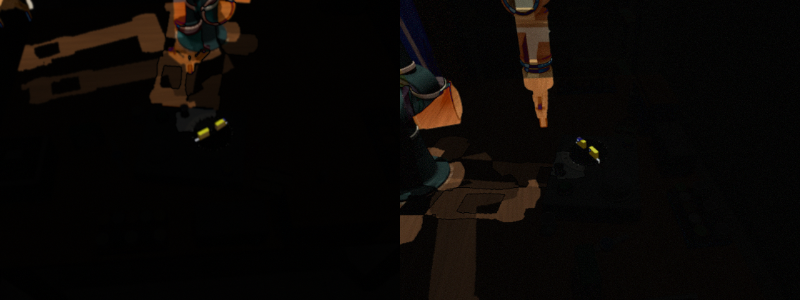

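The difference images show that only the arm, its shadows and the fin have changed. The side view shows the mark on the red line and the button up.

```bash
python3 -c "
from workcell import bot
print(bot.finish_job())"
```

```text
the job is handed in; nothing more can be done
None
```

I set the dial to the red line, pressed the green start button all the way down and released it, and handed the job in at about 12 s. The hand-in reports no verdict, so the results below are from my own checks.

- **Dial:** I pushed the fin clockwise about 186° with the closed fingertips on one face only. In the wrist view taken after backing off, the mark was at -62.3° and the red line at -62.1°. That is about 0.2 mm at the rim, against the 4 mm allowed.
- **Disagreement:** With the fingers still on the fin, the wrist image had shown about 1° left to go. I trusted the clearer view from above, and the final side view also shows the mark in line with the red line.
- **Button:** The downward press stopped with the fingertip about 76 mm above the bench, which is full travel, at about 17 N. In the side view afterwards the button is up again.
- **Other things on the bench:** Comparing the scene and side pictures before and after shows changes only in the arm, its shadows and the fin. The arm was clear of everything when I handed in.

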